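Shut the draw latch of the long tool case in a sewing-machine repair shop

ROBOT

A 6-joint arm with a two-finger parallel gripper is mounted at the origin on the work surface. World frame = base frame: x ahead of the robot, y to its left, z up, the work surface at z = 0. Lengths are in m, angles in rad, forces in N, time in s.
With the tool pointing down it reaches from about 0.25 to 0.725 m from the base axis. Payload 4 kg.
Tool frame: the origin (TCP) lies on the centre line of the jaws, within the pads' length; the fingertips stand 17 mm ahead of it and the grasp point (between the pads) lies 2 mm behind it; z points along the fingers, y is the line along which they close (so a half turn about z gives the same grasp; the last joint's range is limited). The gripper opens to 85 mm and grips with 20 to 120 N. Pads are 22 mm wide; open, the fingers measure 114 mm over their backs; the gripper's body (76 mm by 85 mm) begins 54 mm behind the grasp point. The pads swing forward as they close: fully open they stand 13 mm farther back than shut.
Start: joints at [1.218, 0.241, 0.005, 1.335, 0, 1.571], TCP at [0.173, 0.469, 0.248] pointing down, gripper open.
Joint ranges: [-2.72, 2.72], [-1.05, 1.87], [-1.09, 1.28], [-1.99, 2.15], [-1.42, 1.44], [-3.14, 3.14]. Speed limits (rad/s): [2.79, 2.79, 3.14, 3.14, 3.14, 3.14].

INTERFACE

Orientations are given as a unit quaternion [x, y, z, w].
In Python, from workcell import bot, camera, get_calibration gives the robot as it stands.
- The arm moves only by the tool apply_moves, never from a script. Its argument "steps" is a list of rows, each a list of 3 entries, a list of its own where there are three numbers: the shift along the tool's x, y, z as a fraction of full scale, then the turn, a rotation vector about the tool's x, y, z as a fraction of full scale, then the opening, from 0 (shut) to 1 (fully open). A call has exactly 8 rows; each row shifts and turns the commanded pose from where the row before left it, along the tool's axes as they then stand; what a row does not reach is not made up. Full scale, the value 1, is 20 cm for a shift and pi rad for a turn. A row lasts 1/12 s, in which the tool goes at most 41.7 mm and 7.16 degrees, less where a joint would pass 70% of its speed; a pose out of reach is approached as far as the arm can. A call with a number of a shift or a turn outside -1 to 1 is refused whole. A call with a gripper value outside its range is refused whole. The fingers move at their own pace and stop on an object; the grip force is fixed at half the most. Time passes only in rows, so rows that do not move let the fingers close, or fill a call up. It gives the time, the measured TCP pose, the force, the opening and the grip force at its end, in the units of the state.
- bot.get_obs(): the state, without advancing time (a new reading comes with each control period).
- camera(name): name is "side" or "top"; returns (picture, depth): 384x512x3 uint8, red, green, blue; 384x512 float32, m along the optical axis (not along the pixel's ray), 0 where there is no reading.
- get_calibration(name): a dict with "fov_y" (degrees; the focal length in pixels is half the picture's height over the tangent of half this angle, whatever the lens; pixels are square), "cx", "cy" (the principal point, pixels), "rvec" (rotation vector, rad) and "tvec" (3), from world to camera coordinates, as OpenCV has them. Camera axes: x right, y down, z forward; pixel columns grow to the right and rows downward; lengths in m; the calibration is good to about 2 mm. A picture is of the moment at which its call begins. get_calibration takes no time and is no camera call.
- bot.job_done(): hands the job in; it is judged then, once.
The state is a dict: "clock": time; "joint_pos": joint angles; "joint_vel": joint speeds; "tau": joint torques, N m; "eef_pos": TCP position; "tool_rot": TCP orientation; "ft_force": force on the tool from outside, world axes, zero at the start; "ft_torque": the same for the moment, N m; "grip_width": finger opening in m; "grasp_force": force on a finger pad.
Only numpy, scipy, OpenCV 4.12 (cv2) and the standard library are available. Lean on these libraries where they do the work, as an engineer would, in place of code of your own. Each camera call takes 0.05 s, during which the arm holds its last target. There are 200 camera calls.

TASK

Two black tool cases stand on the bench with their draw latches open. Latch the longer case: swing its claw over so that it hooks behind the keeper bar on the lid, then swing the lever over and right down until it lies flat and holds the lid drawn shut. Leave the shorter case's latch open, as it is.

Things in the scene. Friction and masses are not known exactly. Their poses are not given: they have to be found in the camera images.
- keeper (a point): Centre of the LONG case's keeper: level steel bar 8 mm thick, 38 mm between lugs 19 mm high, on the lid half of a black case 300 long, 170 deep, 130 mm tall, fixed, seam along its top. x: level, across the seam, from lever to keeper, away from the robot; y along the bar; z up. The lid starts 8 mm ajar (+x) on a spring, 2 to 10 N. Lever hinge (along y) at x -70 mm (-62 when shut), z +12 mm.
- claw_end (a point): Lower edge, middle, of the lip (12 mm) turned down at the free end of the long case's claw: steel strip 24 wide, 3 thick, 84 mm long, hinged 18 mm below the lever's hinge while the lever is up. Starts 55-70 deg above level, over the bar side; pressed down (under 2 N) it lies on the bar, lip 10 mm beyond; its top is then 12 mm below the lever hinge, 26 mm in front of it. x: along the strip.
- lever_tip (a point): Middle of the free edge, on the back face, of the long case's lever: steel plate 37 wide, 86 mm long from its hinge, back face 7.5 mm off the hinge's line. Starts up, leaning 25-35 deg back from vertical to the robot; swings over and down on the claw to a stop, level, back face up. 2-5 N at its end pulls claw and lid in; past dead centre (20 deg) it stays. x: to free end; z: out of back.
- spare_lever_tip (a point): The same point on the lever of the SHORT case (190 mm long, otherwise alike, same latch, also open), which must stay as it is.

How it is judged:
By the outcome, as a careful person would: the job done as asked, in the order asked, and still so for the second after the job is handed in, with the robot touching nothing.
It also fails if it takes over 40 s, if anything falls off the work surface, if the arm or the gripper's body presses on something with over 40 N, if the wrist force passes 120 N, or if a joint passes its speed limit or range.

## Working session

There is one attempt and no reset: what is moved stays moved. The work goes in short steps, Python scripts to look and compute and a tool call to move; the robot and the scene stay as the last step left them, time stands still between calls to the robot, and variables do not carry over. Pictures are saved under pics/ and viewed, at most 10 in all, crops included, and the job is handed in when it is done.

Besides the shell and the picture viewer there is one more tool, called after "Call:" as name([rows], argument=value, ...), one row to a line, values as JSON. apply_moves: Moves the arm, as the interface text tells. Its arguments: {"type":"object","properties":{"steps":{"type":"array"}},"required":["steps"]}

```bash
mkdir -p pics
cat > h.py <<'E'
import numpy as np,cv2
from workcell import bot,camera,get_calibration
def cal(n):
    c=get_calibration(n);R=cv2.Rodrigues(np.array(c['rvec'],float))[0];f=192/np.tan(np.radians(c['fov_y'])/2)
    return R,np.array(c['tvec'],float).ravel(),f,c['cx'],c['cy']
def cloud(n,d):
    R,t,f,cx,cy=cal(n);v,u=np.mgrid[:384,:512]
    P=np.stack([(u-cx)/f*d,(v-cy)/f*d,d],-1)
    return (P-t)@R   # R^T (P-t)
def proj(n,p):
    R,t,f,cx,cy=cal(n);q=R@np.array(p)+t;return q[0]/q[2]*f+cx,q[1]/q[2]*f+cy
E
python3 - <<'E'
from h import *
for n in('side','top'):
    p,d=camera(n);cv2.imwrite(f'pics/{n}0.png',cv2.resize(p[...,::-1],(768,576)));np.savez(f'{n}0.npz',p=p,d=d)
    R,t,*_=cal(n);print(n,-R.T@t,R[2],get_calibration(n))
print(bot.get_obs())
E
```

```text
side [ 0.24113716 -0.43917646  0.83737522] [ 0.42992281  0.533842   -0.72813398] {'fov_y': 50.037695558256516, 'cx': 250.64842312618245, 'cy': 193.32926864460288, 'rvec': array([ 2.26843876, -0.81302701,  0.31318498]), 'tvec': array([-0.45876223,  0.43978928,  0.74050183])}
top [0.53488529 0.01875833 1.1487875 ] [ 0.05466788 -0.00182229 -0.99850293] {'fov_y': 45.42648550644553, 'cx': 260.16471557205875, 'cy': 193.49847168791595, 'rvec': array([ 2.21079644, -2.17862708,  0.06246157]), 'tvec': array([0.00794123, 0.59706866, 1.11786083])}
{'clock': 0.1, 'joint_pos': array([1.21801181e+00, 2.41330711e-01, 3.87240256e-03, 1.33520293e+00,
       9.38792585e-06, 1.57079253e+00]), 'joint_vel': array([-0.00075052, -0.00047993,  0.00467878, -0.00030123, -0.00188883,
        0.00093392]), 'tau': array([ 3.65200094e-04, -3.73138154e+01,  2.53009200e+01,  1.08566732e-02,
        6.14545726e-06, -9.45156785e-06]), 'eef_pos': array([0.17257093, 0.46871205, 0.24751054]), 'tool_rot': array([ 1.75477020e-01,  9.84483086e-01, -9.17163803e-04, -1.68249376e-04]), 'ft_force': array([-0.00613566,  0.33927685,  0.19104053]), 'ft_torque': array([-0.02427251,  0.03130419,  0.01760653]), 'grasp_force': 0.0, 'grip_width': 0.08536922592210185}
```

View pics/side0.png

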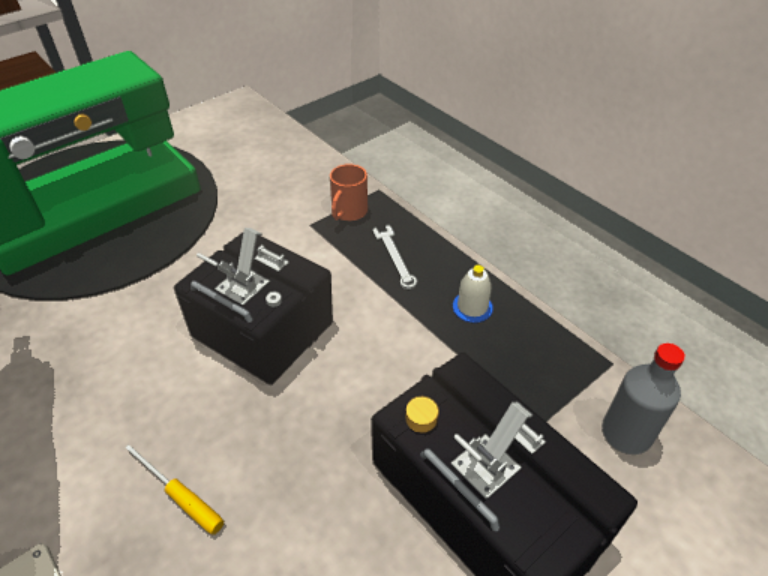

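View pics/top0.png

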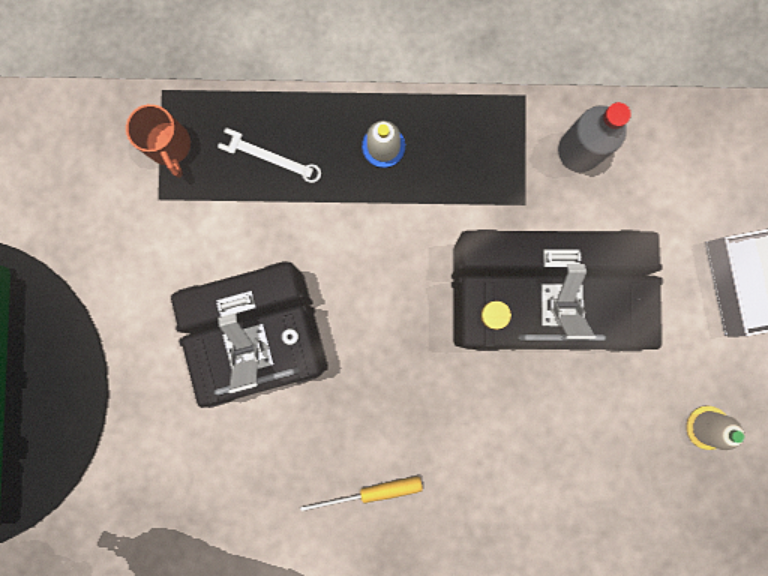

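The long case is the right one in the top view (latch about (565,300) of 768x576). The short case is on the left at (245,335). I'll zoom in on the long case's latch.

Run:
```python
from h import *
a=np.load('top0.npz');b=np.load('side0.npz')
A=cv2.resize(a['p'][150:240,330:420,::-1],(400,400),interpolation=cv2.INTER_NEAREST)
B=cv2.resize(b['p'][255:345,285:375,::-1],(400,400),interpolation=cv2.INTER_NEAREST)
cv2.imwrite('pics/z.png',np.hstack([A,B]))
for n,z,(r0,r1,c0,c1) in(('top',a,(150,240,300,445)),('side',b,(255,345,285,375))):
    C=cloud(n,z['d'].astype(float));S=C[r0:r1,c0:c1].reshape(-1,3);S=S[(S[:,2]>.12)&(S[:,2]<.3)]
    h,e=np.histogram(S[:,2],bins=np.arange(.12,.26,.004));print(n,dict(zip(e.round(3),h)))
    P=z['p'].astype(int)[r0:r1,c0:c1].reshape(-1,3)
# top case footprint
C=cloud('top',a['d'].astype(float));dark=(a['p'].max(2)<60)&(abs(C[...,2]-.13)<.015)
k=dark.copy();k[:,:290]=0
q=C[k][:,:2].astype(np.float32);print(len(q),cv2.minAreaRect(q),q.min(0),q.max(0))
```

```text
top {np.float64(0.12): np.int64(276), np.float64(0.124): np.int64(1688), np.float64(0.128): np.int64(4974), np.float64(0.132): np.int64(1768), np.float64(0.136): np.int64(69), np.float64(0.14): np.int64(46), np.float64(0.144): np.int64(145), np.float64(0.148): np.int64(196), np.float64(0.152): np.int64(214), np.float64(0.156): np.int64(67), np.float64(0.16): np.int64(62), np.float64(0.164): np.int64(23), np.float64(0.168): np.int64(23), np.float64(0.172): np.int64(23), np.float64(0.176): np.int64(36), np.float64(0.18): np.int64(46), np.float64(0.184): np.int64(37), np.float64(0.188): np.int64(33), np.float64(0.192): np.int64(33), np.float64(0.196): np.int64(26), np.float64(0.2): np.int64(34), np.float64(0.204): np.int64(52), np.float64(0.208): np.int64(59), np.float64(0.212): np.int64(50), np.float64(0.216): np.int64(30), np.float64(0.22): np.int64(24), np.float64(0.224): np.int64(12), np.float64(0.228): np.int64(32), np.float64(0.232): np.int64(27), np.float64(0.236): np.int64(2), np.float64(0.24): np.int64(0), np.float64(0.244): np.int64(0), np.float64(0.248): np.int64(0), np.float
[... 608 characters left out ...]
188): np.int64(37), np.float64(0.192): np.int64(32), np.float64(0.196): np.int64(35), np.float64(0.2): np.int64(32), np.float64(0.204): np.int64(51), np.float64(0.208): np.int64(54), np.float64(0.212): np.int64(42), np.float64(0.216): np.int64(4), np.float64(0.22): np.int64(1), np.float64(0.224): np.int64(5), np.float64(0.228): np.int64(54), np.float64(0.232): np.int64(24), np.float64(0.236): np.int64(0), np.float64(0.24): np.int64(0), np.float64(0.244): np.int64(0), np.float64(0.248): np.int64(0), np.float64(0.252): np.int64(0)}
1085 ((0.6812044382095337, -0.23433323204517365), (0.3476909101009369, 0.30099841952323914), 1.3575929403305054) [ 0.504676   -0.38599378] [ 0.8558265  -0.08548062]
```

View pics/z.png

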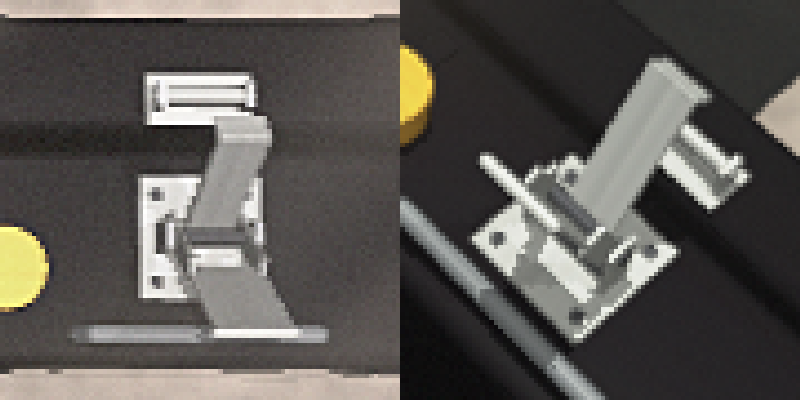

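The crop shows, at left (top view), the keeper bar at (205,97), the claw's lip at (240,130) and the lever's free edge at (255,332). At right (side view), the claw end is at (685,80), the lever tip at (487,157) and the keeper at (710,160).

Run:
```python
from h import *
a=np.load('top0.npz');b=np.load('side0.npz')
C=cloud('top',a['d'].astype(float));D=cloud('side',b['d'].astype(float))
def px(C,u,v,n): # crop coords -> median
    return C
s=90/400
def at(C,u,v,u0,v0): 
    i,j=int(v0+v*s),int(u0+u*s);return C[i,j].round(4)
for l,u,v in(('bar L',165,97),('bar M',205,97),('bar R',245,97),('bar',205,92),('bar',205,101),('claw',225,140),('claw',262,140),('clawlip',245,124),('clawbase',195,220),('clawbase',240,220),('levL',220,330),('levM',255,331),('levR',290,330),('levlow',205,280),('levlow',250,280),('plate',150,280),('black',100,60),('black',60,200)):
    print('top',l,at(C,u,v,330,150))
for l,u,v in(('clawTop',660,65),('clawtopR',705,98),('claw',680,85),('levtip',487,157),('lev',520,190),('lev',545,215),('bar',690,140),('bar',735,170),('bar',712,155),('clawmid',640,140)):
    print('side',l,at(D,u-400,v,285,255))
# dark regions: long-edge orientation of case in top by colour
m=((a['p'].max(2)<70)&(C[...,2]>.1)&(C[...,2]<.16)).astype(np.uint8);m[:,:290]=0
m=cv2.morphologyEx(m,cv2.MORPH_CLOSE,np.ones((9,9)));c=max(cv2.findContours(m,0,2)[0],key=cv2.contourArea)
q=C[c[:,0,1],c[:,0,0],:2];q=q[(q[:,0]>.3)].astype(np.float32);print(cv2.minAreaRect(q))
```

```text
top bar L [ 0.6428 -0.2171  0.1455]
top bar M [ 0.6428 -0.2363  0.1481]
top bar R [ 0.6431 -0.256   0.1479]
top bar [ 0.6452 -0.2367  0.1464]
top bar [ 0.6407 -0.2366  0.1469]
top claw [ 0.6151 -0.2271  0.216 ]
top claw [ 0.6154 -0.2437  0.2152]
top clawlip [ 0.6243 -0.2397  0.2075]
top clawbase [ 0.5809 -0.228   0.1551]
top clawbase [ 0.5815 -0.2532  0.1501]
top levL [ 0.5276 -0.2206  0.2333]
top levM [ 0.5278 -0.2373  0.2307]
top levR [ 0.5281 -0.2527  0.2328]
top levlow [ 0.5501 -0.2254  0.1908]
top levlow [ 0.5504 -0.2464  0.1906]
top plate [ 0.5506 -0.2116  0.1321]
top black [ 0.6618 -0.1871  0.1305]
top black [ 0.59   -0.1672  0.1314]
side clawTop [ 0.6208 -0.2277  0.2104]
side clawtopR [ 0.6219 -0.25    0.2105]
side claw [ 0.6173 -0.2416  0.2145]
side levtip [ 0.5272 -0.2218  0.2328]
side lev [ 0.5285 -0.2391  0.2322]
side lev [ 0.5273 -0.2517  0.2317]
side bar [ 0.6422 -0.2398  0.145 ]
side bar [ 0.6453 -0.2617  0.145 ]
side bar [ 0.6436 -0.2505  0.1467]
side clawmid [ 0.6005 -0.2406  0.191 ]
((0.5953432321548462, -0.21924695372581482), (0.1812511831521988, 0.2705073654651642), 0.07466007024049759)
```

Call:
apply_moves([
  [[0,0,-0.15],[0,0,-0.0374],0],
  [[0,0,-0.15],[0,0,-0.0374],0],
  [[0,0,-0.15],[0,0,-0.0374],0],
  [[-0.1,-0.177,0],[0,0,0],0],
  [[-0.1,-0.177,0],[0,0,0],0],
  [[-0.1,-0.177,0],[0,0,0],0],
  [[-0.1,-0.177,0],[0,0,0],0],
  [[-0.1,-0.177,0],[0,0,0],0],
])

```text
clock: 0.77
eef_pos: [0.2729, 0.2904, 0.338]
tool_rot: [-0.0, 1.0, -0.0, -0.0]
ft_force: [1.2, 0.4, -0.2]
grip_width: -0.0005
grasp_force: 0.0
```

Call:
apply_moves([
  [[-0.1,-0.177,0],[0,0,0],0],
  [[-0.1,-0.177,0],[0,0,0],0],
  [[-0.1,-0.177,0],[0,0,0],0],
  [[-0.1,-0.177,0],[0,0,0],0],
  [[-0.1,-0.177,0],[0,0,0],0],
  [[-0.1,-0.177,0],[0,0,0],0],
  [[-0.1,-0.177,0],[0,0,0],0],
  [[-0.1,-0.177,0],[0,0,0],0],
])

```text
clock: 1.43
eef_pos: [0.4329, 0.0068, 0.3381]
tool_rot: [0.0, 1.0, 0.0, -0.0]
ft_force: [0.9, 1.3, -0.4]
grip_width: 0.0002
grasp_force: 0.0
```

Call:
apply_moves([
  [[-0.1,-0.1525,0],[0,0,0],0],
  [[-0.1,-0.1525,0],[0,0,0],0],
  [[-0.1,-0.1525,0],[0,0,0],0],
  [[-0.1,-0.1525,0],[0,0,0],0],
  [[-0.1,-0.1525,0],[0,0,0],0],
  [[-0.1,-0.1525,0],[0,0,0],0],
  [[-0.1,-0.1525,0],[0,0,0],0],
  [[-0.1,-0.1525,0],[0,0,0],0],
])

```text
clock: 2.1
eef_pos: [0.593, -0.2367, 0.3376]
tool_rot: [0.0, 1.0, 0.0, -0.0]
ft_force: [-0.0, 0.7, 1.2]
grip_width: 0.0
grasp_force: 0.0
```

Call:
apply_moves([
  [[0,0,0],[0,0,0],0],
  [[0,0,0.1],[0,0,0],0],
  [[0,0,0.1],[0,0,0],0],
  [[0,0,0.1],[0,0,0],0],
  [[0,0,0.1],[0,0,0],0],
  [[0,0,0.1],[0,0,0],0],
  [[0,0,0.08],[0,0,0],0],
  [[0,0,0],[0,0,0],0],
])

```text
clock: 2.77
eef_pos: [0.5901, -0.234, 0.2173]
tool_rot: [0.0, 1.0, 0.002, -0.004]
ft_force: [-0.6, 0.3, -0.5]
grip_width: -0.0003
grasp_force: 0.0
```

```bash
cat > look.py <<'E'
from h import *
import sys
a,da=camera('top');b,db=camera('side')
A=cv2.resize(a[150:240,330:420,::-1],(400,400));B=cv2.resize(b[245:345,285:385,::-1],(400,400))
cv2.imwrite(f'pics/{sys.argv[1]}.png',np.hstack([A,B]));np.savez('last.npz',a=a,da=da,b=b,db=db)
o=bot.get_obs();print(o['clock'],o['eef_pos'],o['ft_force'])
E
python3 look.py c1
```

```text
2.8667 [ 0.59193628 -0.23474532  0.22156054] [ 0.18397967 -0.34084942  0.88907625]
```

View pics/c1.png

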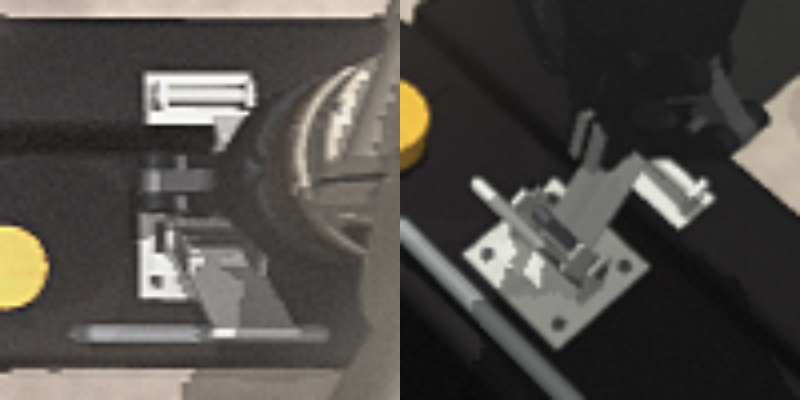

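The closed fingers stand between the lever and the claw; the claw end shows at (225,130) left. Next I swing the claw down, moving forward and down together.

Call:
apply_moves([
  [[-0.0275,0,0.033],[0,0,0],0],
  [[-0.0275,0,0.033],[0,0,0],0],
  [[-0.0275,0,0.033],[0,0,0],0],
  [[-0.0275,0,0.033],[0,0,0],0],
  [[-0.0275,0,0.033],[0,0,0],0],
  [[-0.0275,0,0.033],[0,0,0],0],
  [[-0.0275,0,0.025],[0,0,0],0],
  [[0,0,0],[0,0,0],0],
])

```text
clock: 3.53
eef_pos: [0.6314, -0.2347, 0.1755]
tool_rot: [-0.0, 1.0, 0.001, -0.001]
ft_force: [0.2, 0.9, -0.2]
grip_width: -0.0001
grasp_force: 0.0
```

```bash
python3 look.py c2
```

```text
3.6333 [ 0.63104461 -0.23501114  0.17703772] [-0.2513521  -0.13781949 -0.36699195]
```

View pics/c2.png

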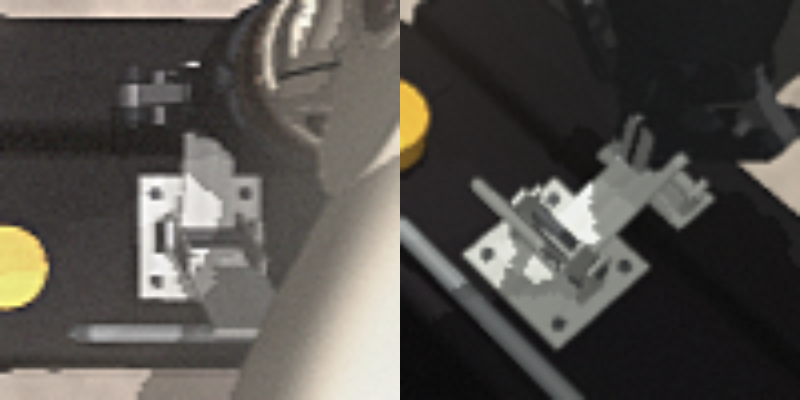

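The claw has followed: it is nearly down, and its end is by the keeper at (690,165) right. I keep pressing until contact.

Call:
apply_moves([
  [[-0.02,0,0.015],[0,0,0],0],
  [[-0.01,0,0.015],[0,0,0],0],
  [[0,0,0.015],[0,0,0],0],
  [[0,0,0.01],[0,0,0],0],
  [[0,0,0],[0,0,0],0],
  [[0,0,0],[0,0,0],0],
  [[0,0,0],[0,0,0],0],
  [[0,0,0],[0,0,0],0],
])

```text
clock: 4.3
eef_pos: [0.6371, -0.2352, 0.167]
tool_rot: [0.0, 1.0, -0.0, 0.0]
ft_force: [1.0, -1.0, 1.7]
grip_width: 0.0
grasp_force: 0.8
```

Call:
apply_moves([
  [[0,0,0.008],[0,0,0],0],
  [[0,0,0.008],[0,0,0],0],
  [[0,0,0],[0,0,0],0],
  [[0,0,0],[0,0,0],0],
  [[0,0,0],[0,0,0],0],
  [[0,0,0],[0,0,0],0],
  [[0,0,0],[0,0,0],0],
  [[0,0,0],[0,0,0],0],
])

```text
clock: 4.97
eef_pos: [0.6375, -0.2352, 0.1665]
tool_rot: [0.0, 1.0, -0.0, 0.002]
ft_force: [-3.6, 0.8, 10.1]
grip_width: 0.0003
grasp_force: 5.6
```

Firm contact (10 N) at the expected height, so the claw is on the bar. I lift off and go behind the lever.

Call:
apply_moves([
  [[0,0,-0.05],[0,0,0],0],
  [[0,0,-0.18],[0,0,0],0],
  [[0,0,-0.18],[0,0,0],0],
  [[0,0,-0.19],[0,0,0],0],
  [[0.178,0,0],[0,0,0],0],
  [[0.178,0,0],[0,0,0],0],
  [[0.178,0,0],[0,0,0],0],
  [[0.178,0,0],[0,0,0],0],
])

```text
clock: 5.63
eef_pos: [0.4932, -0.235, 0.2832]
tool_rot: [-0.0, 1.0, -0.0, -0.0]
ft_force: [-0.5, -0.7, 0.2]
grip_width: 0.0001
grasp_force: 0.0
```

```bash
python3 look.py c3
```

```text
5.7333 [ 0.48819238 -0.23411768  0.28268136] [1.09789395 0.93583683 1.17605498]
```

View pics/c3.png

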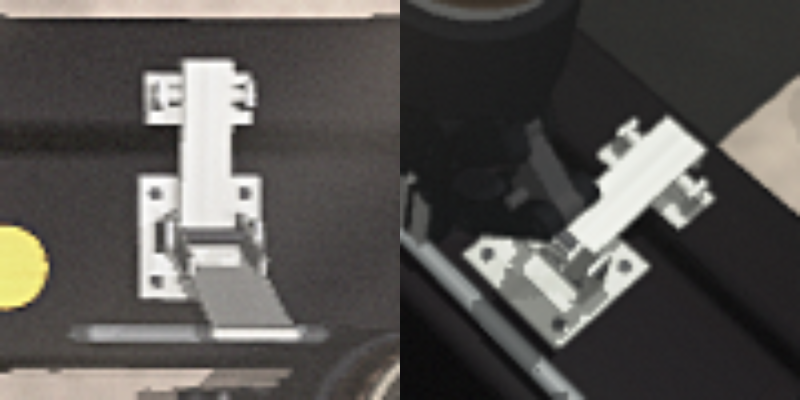

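The claw lies flat over the keeper bar, lip beyond it (left view (207,65)). Now I bring the finger down behind the lever.

Call:
apply_moves([
  [[0,0,0.07],[0,0,0],0],
  [[0,0,0.07],[0,0,0],0],
  [[0,0,0.07],[0,0,0],0],
  [[0,0,0.07],[0,0,0],0],
  [[0,0,0],[0,0,0],0],
  [[0,0,0],[0,0,0],0],
  [[0,0,0],[0,0,0],0],
  [[0,0,0],[0,0,0],0],
])

```text
clock: 6.4
eef_pos: [0.4954, -0.2354, 0.2287]
tool_rot: [0.0, 1.0, -0.0, 0.001]
ft_force: [-0.2, 0.5, 0.8]
grip_width: -0.0001
grasp_force: 0.0
```

Call:
apply_moves([
  [[-0.037,0,0],[0,0,0],0],
  [[-0.037,0,0],[0,0,0],0],
  [[-0.037,0,0],[0,0,0],0],
  [[-0.037,0,0],[0,0,0],0],
  [[-0.037,0,0],[0,0,0],0],
  [[-0.037,0,0],[0,0,0],0],
  [[-0.037,0,0],[0,0,0],0],
  [[-0.037,0,0],[0,0,0],0],
])

```text
clock: 7.07
eef_pos: [0.5548, -0.235, 0.2273]
tool_rot: [0.0, 1.0, 0.0, 0.0]
ft_force: [-1.6, 0.9, 0.1]
grip_width: -0.0001
grasp_force: 0.7
```

```bash
python3 look.py c4
```

```text
7.1667 [ 0.55530796 -0.23499871  0.22705566] [-0.12838641  0.30258458 -0.12863575]
```

View pics/c4.png

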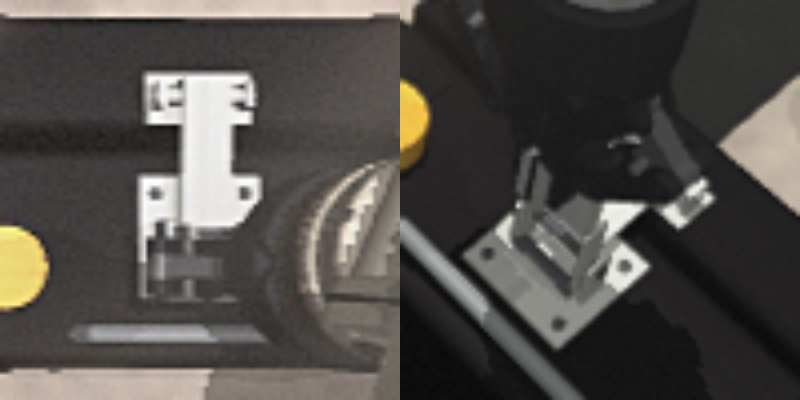

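The lever is upright at (570,215) right and the claw is still on the bar. I continue over the arc.

Call:
apply_moves([
  [[-0.047,0,0.0025],[0,0,0],0],
  [[-0.047,0,0.0025],[0,0,0],0],
  [[-0.047,0,0.0025],[0,0,0],0],
  [[-0.035,0,0.015],[0,0,0],0],
  [[-0.035,0,0.015],[0,0,0],0],
  [[-0.0325,0,0.023],[0,0,0],0],
  [[-0.0325,0,0.023],[0,0,0],0],
  [[0,0,0],[0,0,0],0],
])

```text
clock: 7.83
eef_pos: [0.6104, -0.235, 0.2094]
tool_rot: [-0.0, 1.0, 0.0, 0.0]
ft_force: [-0.3, -0.1, 0.4]
grip_width: -0.0
grasp_force: 0.0
```

```bash
python3 look.py c5
```

```text
7.9333 [ 0.60994389 -0.2350643   0.2105302 ] [-0.29888246  0.46636332 -0.47889797]
```

View pics/c5.png

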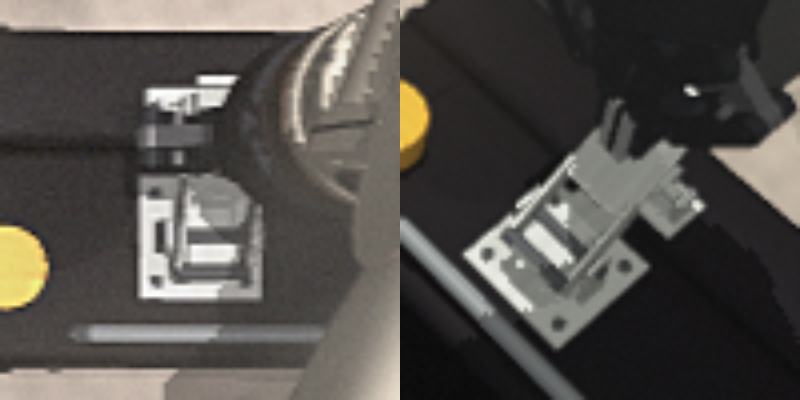

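The lever is past 60° and the lid has drawn in; the keeper has shifted towards the robot (left (195,90)). I press it down.

Call:
apply_moves([
  [[-0.0325,0,0.03],[0,0,0],0],
  [[-0.0325,0,0.03],[0,0,0],0],
  [[-0.011,0,0.025],[0,0,0],0],
  [[-0.011,0,0.025],[0,0,0],0],
  [[-0.011,0,0.025],[0,0,0],0],
  [[-0.011,0,0.02],[0,0,0],0],
  [[0,0,0],[0,0,0],0],
  [[0,0,0],[0,0,0],0],
])

```text
clock: 8.6
eef_pos: [0.6307, -0.2351, 0.1805]
tool_rot: [0.0, 1.0, -0.0, 0.0]
ft_force: [-1.8, 0.3, 4.6]
grip_width: 0.0003
grasp_force: 2.4
```

Call:
apply_moves([
  [[0,0,0.01],[0,0,0],0],
  [[0,0,0.01],[0,0,0],0],
  [[0,0,0],[0,0,0],0],
  [[0,0,0],[0,0,0],0],
  [[0,0,0],[0,0,0],0],
  [[0,0,0],[0,0,0],0],
  [[0,0,0],[0,0,0],0],
  [[0,0,0],[0,0,0],0],
])

```text
clock: 9.27
eef_pos: [0.6307, -0.2351, 0.1803]
tool_rot: [0.0, 1.0, -0.001, 0.002]
ft_force: [-6.3, 2.6, 17.7]
grip_width: 0.0
grasp_force: 8.6
```

The lever is against its stop (17.7 N without moving). I retreat up and back, then check.

Call:
apply_moves([
  [[0,0,-0.05],[0,0,0],0],
  [[0,0,-0.18],[0,0,0],0],
  [[0,0,-0.18],[0,0,0],0],
  [[0,0,-0.18],[0,0,0],0],
  [[0.2,0,0],[0,0,0],0],
  [[0.2,0,0],[0,0,0],0],
  [[0.2,0,0],[0,0,0],0],
  [[0.2,0,0],[0,0,0],0],
])

```text
clock: 9.93
eef_pos: [0.4698, -0.235, 0.2932]
tool_rot: [-0.0, 1.0, -0.0, 0.0]
ft_force: [-0.4, -1.0, 0.5]
grip_width: -0.0002
grasp_force: 0.0
```

Call:
apply_moves([
  [[0.2,0,0],[0,0,0],0],
  [[0.2,0,0],[0,0,0],0],
  [[0,0,0],[0,0,0],0],
  [[0,0,0],[0,0,0],0],
  [[0,0,0],[0,0,0],0],
  [[0,0,0],[0,0,0],0],
  [[0,0,0],[0,0,0],0],
  [[0,0,0],[0,0,0],0],
])

```text
clock: 10.6
eef_pos: [0.392, -0.2352, 0.2935]
tool_rot: [-0.0, 1.0, 0.0, -0.0]
ft_force: [0.3, -0.2, 0.1]
grip_width: 0.0001
grasp_force: 0.0
```

```bash
python3 look.py c6
python3 - <<'E'
from h import *
L=np.load('last.npz');s=np.load('top0.npz');C=cloud('top',L['da'].astype(float));S=cloud('top',s['d'].astype(float))
for r in range(160,215,4): print(r,C[r,376].round(4),end=' ')
# spare case region change
print('\nspare change',np.nanmax(abs(cv2.medianBlur((C[...,2]-S[...,2]).astype(np.float32),5)[170:275,110:220])))
E
```

```text
10.7 [ 0.39162118 -0.23503456  0.29344934] [-0.80959866 -0.54589542 -0.23741512]
160 [ 0.6695 -0.2409  0.1297] 164 [ 0.6559 -0.2314  0.167 ] 168 [ 0.6474 -0.2317  0.1658] 172 [ 0.6389 -0.232   0.1646] 176 [ 0.6302 -0.2322  0.1642] 180 [ 0.6214 -0.2316  0.1665] 184 [ 0.6131 -0.2327  0.1622] 188 [ 0.6043 -0.232   0.165 ] 192 [ 0.5958 -0.2326  0.1625] 196 [ 0.5872 -0.2326  0.1626] 200 [ 0.5785 -0.2326  0.1628] 204 [ 0.5698 -0.232   0.165 ] 208 [ 0.5612 -0.2311  0.1686] 212 [ 0.5532 -0.2402  0.133 ] 
spare change 0.003164519
```

View pics/c6.png

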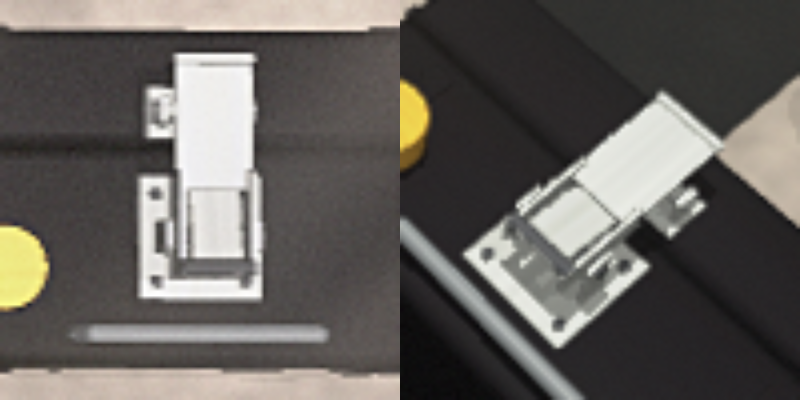

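The lever lies flat (z 0.163–0.167 along its length) and the lid's seam is closed. The short case is unchanged, and the robot is clear of everything.

```bash
python3 -c "
from workcell import bot
print(bot.job_done())"
```

```text
the job is handed in; nothing more can be done
None
```

The long case is latched: its claw is over the keeper bar, the lever is flat against its stop and the lid is drawn shut. The short case's latch is still open, and I handed the job in at about 10.7 s.

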